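# Set an ingot mould's channel with a spacer blade

### The arm

A 6-joint arm with a two-finger parallel gripper is mounted at the origin on the work surface. World frame = base frame: x ahead of the robot, y to its left, z up, the work surface at z = 0. Lengths are in m, angles in rad, forces in N, time in s.
With the tool pointing down it reaches from about 0.225 to 0.875 m from the base axis. Payload 3.4 kg.
Tool frame: the origin (TCP) lies on the centre line of the jaws, within the pads' length; the fingertips stand 22 mm ahead of it and the grasp point (between the pads) lies 3 mm ahead of it; z points along the fingers, y is the line along which they close (so a half turn about z gives the same grasp; the last joint's range is limited). The gripper opens to 85 mm and grips with 20 to 120 N. Pads are 22 mm wide; open, the fingers measure 114 mm over their backs; the gripper's body (76 mm by 85 mm) begins 54 mm behind the grasp point. The pads swing forward as they close: fully open they stand 13 mm farther back than shut.
Start: joints at [1.061, 0.276, 1.505, -0, 1.361, -0.121], TCP at [0.218, 0.532, 0.222] pointing down, gripper open.
Joint ranges: [-2.89, 2.89], [-0.75, 2.08], [0.22, 2.7], [-1.18, 4.32], [0.11, 2.71], [-2.7, 2.7]. Speed limits (rad/s): [2.57, 2.57, 3.14, 3.14, 3.14, 3.14].

### API

Orientations are given as a unit quaternion [w, x, y, z].
In Python, from rig import manip gives the robot as it stands.
- The arm moves only by the shell command python3 steer.py 'ROWS' [OPENING] [FORCE]. ROWS is a JSON object with one list for each field, all of the same length, 1 to 5, a row being the entries at one place: x, y, z (the shift in m), turn (a turn about the tool's z in rad); each row shifts and turns the commanded pose from where the row before left it, along the tool's axes as they then stand; what a row does not reach is not made up. A row lasts 1/12 s, in which the tool goes at most 0.0417 m and 0.125 rad, less where a joint would pass 70% of its speed; a pose out of reach is approached as far as the arm can. OPENING is the finger opening in m, set as the command begins (- or left out keeps the last). The fingers move at their own pace and stop on an object; FORCE is the grip in N (left out, the last holds). Time passes only in rows, so rows that do not move let the fingers close. It prints the time, the measured TCP pose, the force, the opening and the grip force at its end. Input that does not fit is refused with a message, and nothing moves.
- manip.get_state(): the state, without advancing time (a new reading comes with each control period).
- manip.get_image(name): name is "side" or "top" or "wrist"; returns a dict with "img" (420x560x3 uint8, red, green, blue), "camera_matrix" (3x3 intrinsics, pixels), "T" (4x4, takes a point from camera to world coordinates); the wrist camera has in their place "hand_eye" (4x4, takes a point from camera to tool coordinates, whose origin is the TCP and whose axes are the flange's). Camera axes: x right, y down, z forward; pixel columns grow to the right and rows downward; lengths in m; the calibration is good to about 2 mm. A picture is of the moment at which its call begins: read the wrist's pose just before it. There is no depth.
- manip.sign_off(): hands the job in; it is judged then, once.
The state is a dict: "clock": time; "qpos": joint angles; "qd": joint speeds; "effort": joint torques, N m; "position": TCP position; "ee_rot": TCP orientation; "contact_force": force on the tool from outside, world axes, zero at the start; "moment": the same for the moment, N m; "width": finger opening in m; "gripper_force": force on a finger pad.
Only numpy, scipy, OpenCV 4.12 (cv2) and the standard library are available. Lean on these libraries where they do the work, as an engineer would, in place of code of your own. Each camera call takes 0.05 s, during which the arm holds its last target. There are 200 camera calls.

### The job

Set the channel of the ingot mould to the thickness of the red-handled spacer blade: slide the blade into the open gap until its tip is at the end stop, let go, and push the blue sliding half up until you feel it nip the blade, without forcing it. Draw the blade out without opening the gap again and stand it back on the cork mat, upright on its handle, leaving the yellow-handled blade, the aluminium ring and the spatula where they are.

Things in the scene. Friction and masses are not known exactly. Their poses are not given: they have to be found in the camera images.
- red_blade: Red-handled spacer blade, 0.3 kg, standing on its handle on the cork mat. Handle 40 long (x) x 20 wide (y) x 40 mm tall; origin at the centre of the handle's underside. A flat steel blade 8 mm thick (y) and 30 mm tall sticks out along +x from x = 20 to 90 mm; its lower edge is 13 mm, its upper edge 43 mm above the handle's underside, so it stands clear of the surface.
- red_blade_tip (a point): Centre of the red blade's tip face, 90 mm along +x from the handle's centre, 28 mm above its underside.
- mould: Adjustable ingot mould, fixed; origin on the table. Channel along x, open at the front (-x) and on top, closed at the back by a steel end stop. Dark bed, top at z = 10, from x = -30 to +45, y = -75 to +55 mm. Fixed aluminium half: x = -30 to +30, y = 0 (its channel face) to +45, top z = 50 mm (bolt heads 55).
- end_stop (a point): Fixed corner of the channel's back: the end stop's face (x = +30 mm in the mould's frame) at the fixed half's channel face (y = 0), 30 mm above the table. The stop covers y = -35 to +45 and is 50 mm tall. With the blade's tip at it, the handle stands on the table in front of the bed, its centre at x = -60 mm in the mould's frame.
- slide_half: Blue sliding half, 59 (x) x 35 (y) x 39 mm, top at z = 50 mm. Slides on the bed along the mould's y only, with about 5 N of friction, and stays where it is left. Axes as the mould's; origin on the table under its channel face, so the gap is minus its y in the mould's frame (15 to 23 mm at the start, 0 to 26 possible).
- push_face (a point): Centre of the sliding half's outer face, 35 mm to -y of its channel face, 30 mm above the table. Pushing it towards the mould's +y closes the gap; clear space beside it.
- slide_face (a point): Centre of the sliding half's channel face, 30 mm above the table; minus its y in the mould's frame is the gap.
- mat: Cork rest mat, 170 (x) x 200 (y) x 3 mm, fixed on the table; origin at the centre of its underside.
- yellow_blade: Yellow-handled spacer blade with a 4 mm thick blade, otherwise as the red one. Not needed; it stands on the mat, about 72 mm beside the red one.
- flask: Loose aluminium ring, 60 mm across, 45 mm tall; origin at the centre of its underside. Leave it.
- spatula: Small spatula about 150 mm long, lying on the table between the mould and the mat; leave it.

How it is judged:
On the way, in this order (a step that is already met when the one before it is completed fails the run):
1. the red blade is in the mould's channel, level, its tip within 10 mm of the end stop (x of red_blade_tip in the frame of mould above 0.02 m and y of red_blade_tip in the frame of mould between -0.026 and 0 m and z of red_blade_tip in the frame of mould below 0.046 m and angle between red_blade's own z axis and vertical below 0.15 rad and angle between the x axis of red_blade and the x axis of mould, either way round below 0.2 rad), for 0.2 s.
2. the sliding half has been pushed up until it presses on the blade in the channel (over 1 N, gap 6.5 to 10.5 mm) (all of step 1 and y of slide_face in the frame of mould between -0.0105 and -0.0065 m and contact force between slide_half and red_blade above 1 N), for 0.1 s.
At the end, for the whole second after the job is handed in: The gap is between 6.5 and 10.5 mm, and the red blade stands at rest and upright (within 0.1 rad) on the cork mat, its handle's centre within the mat's outline (y of slide_face in the frame of mould between -0.0105 and -0.0065 m and x of red_blade in the frame of mat between -0.085 and 0.085 m and y of red_blade in the frame of mat between -0.1 and 0.1 m and height (world z) of red_blade below 0.008 m and angle between red_blade's own z axis and vertical below 0.1 rad and linear speed of red_blade below 0.02 m/s); the robot touches nothing.
It fails at once if the blade is forced: more than 45 N between the sliding half and the blade (contact force between slide_half and red_blade above 45 N).
It fails at once if the yellow blade is moved by more than 20 mm (distance of yellow_blade from where it was at the start of the episode above 0.02 m).
It fails at once if the flask is moved by more than 20 mm (distance of flask from where it was at the start of the episode above 0.02 m).
It fails at once if the spatula is moved by more than 20 mm (distance of spatula from where it was at the start of the episode above 0.02 m).
It also fails if it takes over 72 s, if anything falls off the work surface, if the arm or the gripper's body presses on something with over 40 N, if the wrist force passes 120 N, or if a joint passes its speed limit or range.

## Working session

There is one attempt and no reset: what is moved stays moved. The work goes in short steps, Python scripts to look and compute and a shell command to move; the robot and the scene stay as the last step left them, time stands still between calls to the robot, and variables do not carry over. Pictures are saved under pics/ and viewed, at most 10 in all, crops included, and the job is handed in when it is done.

```bash
ls; mkdir -p pics
python3 - <<'E'
from rig import manip
import cv2,numpy as np
s=manip.get_state();print(s)
for n in["top","side"]:
    d=manip.get_image(n);cv2.imwrite(f"pics/{n}0.png",d["img"][:,:,::-1]);np.savez(f"pics/{n}0.npz",**d);print(n,d["camera_matrix"],d["T"])
E
```

```text
pics
rig.py
steer.py
{'clock': 0.0, 'qpos': array([ 1.06098858e+00,  2.76601896e-01,  1.50615282e+00, -1.25869312e-05,
        1.36071157e+00, -1.21042550e-01]), 'qd': array([ 0.00073534,  0.00083774, -0.00019115, -0.00161658, -0.00058017,
        0.0014722 ]), 'effort': array([-7.81722483e-04, -4.16779912e+01, -2.45805717e+01, -4.85939145e-04,
        1.11929866e-02, -1.39266297e-05]), 'position': array([0.21770812, 0.53158683, 0.22122796]), 'ee_rot': array([-2.84770069e-04,  1.93159419e-01,  9.81166939e-01, -8.92508791e-04]), 'contact_force': array([ 0.29809133,  0.56881343, -0.18920854]), 'moment': array([ 0.01421312, -0.04650084, -0.03852105]), 'gripper_force': 0.0, 'width': 0.08505576836290432}
top [[455.0553265    0.         279.56417226]
 [  0.         455.0553265  207.51812207]
 [  0.           0.           1.        ]] [[ 0.01200882 -0.99781993  0.06489361  0.56609387]
 [-0.99914611 -0.01453993 -0.03867355  0.01859183]
 [ 0.03953279 -0.06437377 -0.99714251  0.8211982 ]
 [ 0.          0.          0.          1.        ]]
side [[497.53695823   0.         278.66183425]
 [  0.         497.53695823 202.85360327]
 [  0.           0.           1.        ]] [[ 0.95416915 -0.21557484  0.20757823  0.46702771]
 [-0.29862791 -0.64052181  0.70749783 -0.54851547]
 [-0.01956035 -0.73706126 -0.67554282  0.57751498]
 [ 0.          0.          0.          1.        ]]
```

View pics/top0.png

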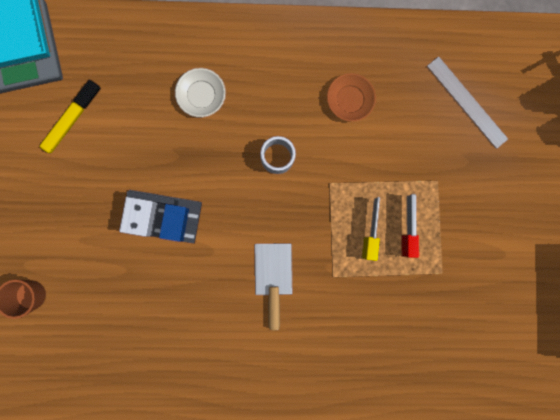

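View pics/side0.png

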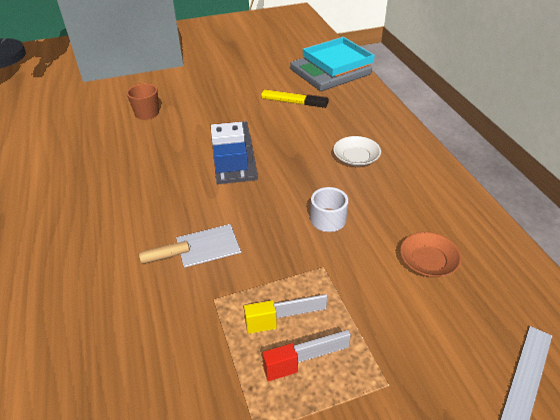

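Top view: the mould is at about (160,217), with its channel opening towards the bottom of the image (world -x). The red handle is at (413,246) with its blade pointing up (+x), yellow at (373,248), and the ring at (278,155). The spatula is at (274,285). The side view agrees. Next I'll measure.

```bash
cat > h.py <<'E'
import cv2,numpy as np
from scipy.spatial.transform import Rotation as R
from rig import manip
def pose():
    s=manip.get_state();q=s["ee_rot"];T=np.eye(4);T[:3,:3]=R.from_quat(q[[1,2,3,0]]).as_matrix();T[:3,3]=s["position"];return T
def grab(n,f=None):
    P=pose();d=dict(manip.get_image(n))
    if "hand_eye" in d:d["T"]=P@d["hand_eye"]
    if f:cv2.imwrite(f"pics/{f}.png",d["img"][:,:,::-1]);np.savez(f"pics/{f}.npz",**d)
    return d
def ray(d,uv,z):
    uv=np.atleast_2d(uv).astype(float);T=d["T"]
    v=np.c_[uv,np.ones(len(uv))]@np.linalg.inv(d["camera_matrix"]).T@T[:3,:3].T
    return T[:3,3]+v*((z-T[2,3])/v[:,2])[:,None]
def proj(d,p):
    p=np.atleast_2d(p);T=np.linalg.inv(d["T"]);c=p@T[:3,:3].T+T[:3,3];c=c@d["camera_matrix"].T;return c[:,:2]/c[:,2:]
def blobs(d,lo,hi,amin=60):
    m=cv2.inRange(cv2.cvtColor(d["img"],cv2.COLOR_RGB2HSV),lo,hi)
    return [c[:,0] for c in sorted(cv2.findContours(m,cv2.RETR_EXTERNAL,cv2.CHAIN_APPROX_NONE)[0],key=cv2.contourArea,reverse=True) if cv2.contourArea(c)>amin]
def rect(d,c,z):
    p=ray(d,c,z)[:,:2].astype(np.float32)*1000;(c,s,a)=cv2.minAreaRect(p);return np.round(c,1),np.round(s,1),round(a,1)
E
python3 - <<'E'
from h import *
d=dict(np.load("pics/top0.npz"))
for nm,lo,hi,z in[("red",(0,200,130),(5,255,255),.043),("yel",(22,180,100),(32,255,255),.043),("blue",(105,150,60),(125,255,255),.05),("white",(0,0,200),(180,45,255),.05),("steel",(90,15,90),(125,80,230),.046)]:
    for c in blobs(d,lo,hi)[:6]: print(nm,c.mean(0).round(),rect(d,c,z))
for n,uvs in(("top",0),):
  crop=cv2.hconcat([cv2.resize(d["img"][180:260,110:210],(400,320),interpolation=cv2.INTER_CUBIC),cv2.resize(d["img"][185:265,350:450],(400,320),interpolation=cv2.INTER_CUBIC)])
  cv2.imwrite("pics/crop0.png",crop[:,:,::-1])
E
```

```text
red [413. 246.] (array([ 553.5, -242.8]), array([17.5, 37.7]), 89.6)
yel [ 61. 127.] (array([747.8, 362. ]), array([24.8, 97. ]), 55.6)
yel [373. 249.] (array([ 548.3, -172.5]), array([20.9, 39.4]), 84.1)
blue [173. 222.] (array([589.3, 166.7]), array([40.6, 57.6]), 81.4)
white [136. 216.] (array([598.1, 229.1]), array([42.2, 56.9]), 81.2)
white [193.  90.] (array([811.5, 140.2]), array([65. , 56.1]), 45.6)
steel [273. 269.] (array([513.1,  -1.6]), array([82.3, 57.5]), 0.9)
steel [138. 216.] (array([599.3, 226.2]), array([52.3, 60.4]), 81.5)
steel [36. 57.] (array([890.5, 433.2]), array([137.6, 100.9]), 14.3)
steel [277. 154.] (array([709.1,  -6. ]), array([55.1, 58.7]), 76.9)
steel [413. 215.] (array([ 607.1, -241.3]), array([ 5.3, 65.7]), 89.6)
```

View pics/crop0.png

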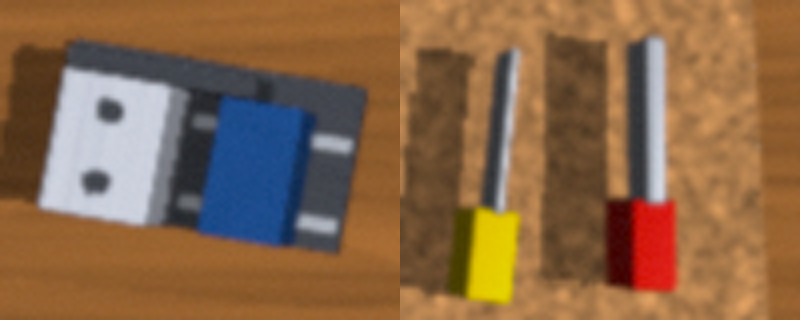

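The crop shows the mould yawed about -8.5°, with the channel gap between the white and blue halves at crop columns 190-215. The red blade is nearly along world x. I'll turn the tool to align with the world axes, then look at the mould through the wrist camera on the way.

```bash
python3 steer.py '{"x":[0,0,0,0,0],"y":[0,0,0,0,0],"z":[0,0,0,0,0],"turn":[-0.1,-0.1,-0.1,-0.09,0]}'
python3 - <<'E'
from h import *
d=manip.get_image("wrist");print(d["hand_eye"].round(3),d["camera_matrix"][0,0]);print(pose().round(3))
E
```

```text
clock: 0.52
position: [0.2178, 0.5318, 0.2216]
ee_rot: [-0.0, -0.001, 1.0, -0.0]
contact_force: [0.6, -1.1, 0.5]
width: 0.0856
gripper_force: 0.0
[[-0.001 -0.949 -0.314  0.079]
 [ 1.    -0.001  0.001 -0.   ]
 [-0.002 -0.314  0.949 -0.152]
 [ 0.     0.     0.     1.   ]] 375.3951596763589
[[-1.     0.001 -0.     0.218]
 [ 0.001  1.    -0.001  0.532]
 [ 0.    -0.001 -1.     0.222]
 [ 0.     0.     0.     1.   ]]
```

```bash
for i in 1; do
python3 steer.py '{"x":[-0.028,-0.028,-0.028,-0.028,-0.028],"y":[-0.028,-0.028,-0.028,-0.028,-0.028],"z":[0,0,0,0,0],"turn":[0,0,0,0,0]}' 0.045 >/dev/null
python3 steer.py '{"x":[-0.028,-0.028,-0.028,-0.028,-0.028],"y":[-0.028,-0.028,-0.028,-0.028,-0.028],"z":[0,0,0,0,0.01],"turn":[0,0,0,0,0]}'>/dev/null
python3 steer.py '{"x":[-0.028,-0.028,0,0,0],"y":[-0.028,-0.028,0,0,0],"z":[0.01,0.01,0,0,0],"turn":[0,0,0,0,0]}'
done
python3 - <<'E'
from h import *
d=grab("wrist","w1")
for nm,lo,hi,z in[("blue",(105,150,60),(125,255,255),.05),("white",(0,0,200),(180,45,255),.05)]:
    for c in blobs(d,lo,hi)[:2]: print(nm,c.mean(0).round(),rect(d,c,z))
E
```

```text
clock: 1.82
position: [0.5539, 0.1966, 0.1918]
ee_rot: [-0.001, 0.0, 1.0, 0.0]
contact_force: [-0.5, 0.2, -0.7]
width: 0.0451
gripper_force: 0.0
blue [249. 224.] (array([584.5, 170. ]), array([34.4, 67.9]), 81.5)
white [ 56. 124.] (array([505.2,  24.7]), array([77.6, 55.6]), 1.2)
white [319. 239.] (array([598.5, 229.1]), array([45.1, 59.3]), 81.0)
```

View pics/w1.png

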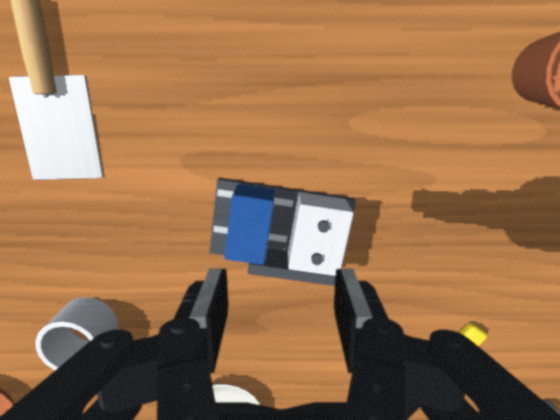

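The wrist view shows the white half at (319,239), the blue half at (249,224) and the gap between them at about (282,235). The white half measures 45.1 x 59.3 mm against 45 x 60 given, so the mould origin is about (0.595, 0.207), yaw -0.154, gap about 20.6 mm. Now to the red blade.

```bash
python3 steer.py '{"x":[0,0,0,0,0],"y":[-0.04,-0.04,-0.04,-0.04,-0.04],"z":[0,0,0,0,0],"turn":[0,0,0,0,0]}' >/dev/null
python3 steer.py '{"x":[0,0,0,0,0],"y":[-0.04,-0.04,-0.04,-0.04,-0.04],"z":[0,0,0,0,0],"turn":[0,0,0,0,0]}' >/dev/null
python3 steer.py '{"x":[0,0,0,0,0],"y":[-0.04,0,0,0,0],"z":[0.02,0.02,0,0,0],"turn":[0,0,0,0,0]}'
python3 - <<'E'
from h import *
d=grab("wrist","w2")
for nm,lo,hi,z in[("red",(0,200,130),(5,255,255),.043),("yel",(22,180,100),(32,255,255),.043),("steel",(90,15,90),(125,80,230),.046),("steel",(0,0,140),(180,60,255),.046)]:
    for c in blobs(d,lo,hi)[:4]: print(nm,c.mean(0).round(),rect(d,c,z))
E
```

```text
clock: 3.12
position: [0.5555, -0.2389, 0.1547]
ee_rot: [0.001, -0.002, 1.0, 0.0]
contact_force: [0.2, 0.1, 0.3]
width: 0.0449
gripper_force: 0.0
red [275. 196.] (array([ 553.2, -243.4]), array([38.9, 18.3]), 0.4)
yel [367. 186.] (array([ 545.8, -176.5]), array([26.4, 43.6]), 84.1)
steel [532. 356.] (array([692.7, -23.8]), array([94.1, 49.4]), 48.0)
steel [549. 135.] (array([506. , -52.7]), array([74.9, 21.9]), 2.5)
steel [358. 248.] (array([ 592.3, -181. ]), array([ 7.9, 49. ]), 83.6)
steel [147. 412.] (array([ 750.5, -358. ]), array([18.2, 19.6]), 0.0)
steel [531. 360.] (array([695.2, -24.3]), array([100.2,  44.1]), 49.7)
steel [547. 133.] (array([505., -56.]), array([76. , 24.1]), 6.1)
steel [275. 265.] (array([ 608.1, -243.4]), array([71.6,  8.2]), 0.3)
steel [357. 242.] (array([ 592.4, -181.2]), array([10.7, 50.3]), 84.9)
```

View pics/w2.png

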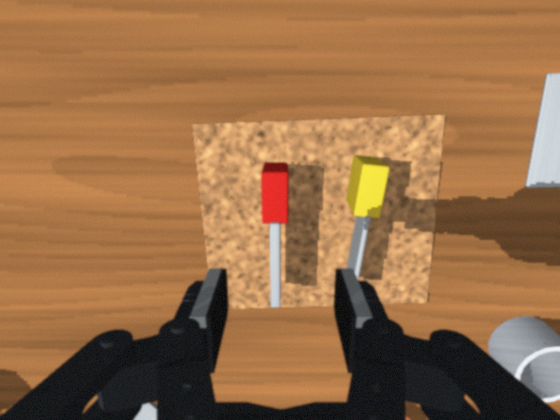

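Red handle at (275,193), centre (0.553,-0.243), yaw 0. The blade centre at 0.608 is consistent with the 55 mm offset. The fingers, opened 45 mm, clear the yellow blade. Grasp and lift.

```bash
python3 steer.py '{"x":[0.002,0,0,0,0],"y":[-0.0045,0,0,0,0],"z":[0.03,0.03,0.03,0.03,0],"turn":[0,0,0,0,0]}' 0.045
python3 steer.py '{"x":[0,0,0,0,0],"y":[0,0,0,0,0],"z":[0,0,0,0,0],"turn":[0,0,0,0,0]}' 0.0 60
python3 steer.py '{"x":[0,0,0,0,0],"y":[0,0,0,0,0],"z":[0,0,0,0,0],"turn":[0,0,0,0,0]}'
python3 steer.py '{"x":[0,0,0,0,0],"y":[0,0,0,0,0],"z":[-0.02,-0.03,-0.03,-0.03,0],"turn":[0,0,0,0,0]}'
```

```text
clock: 3.58
position: [0.55, -0.2418, 0.0296]
ee_rot: [-0.004, -0.002, 1.0, 0.002]
contact_force: [-1.2, 0.6, -0.6]
width: 0.045
gripper_force: 0.0
clock: 4.0
position: [0.554, -0.2457, 0.0353]
ee_rot: [0.001, -0.001, 1.0, -0.001]
contact_force: [-0.7, -0.2, -0.1]
width: -0.0002
gripper_force: 0.0
clock: 4.42
position: [0.5531, -0.2454, 0.0339]
ee_rot: [0.0, -0.001, 1.0, -0.0]
contact_force: [-0.5, 0.7, 2.9]
width: 0.0001
gripper_force: 1.9
clock: 4.83
position: [0.5564, -0.2473, 0.1496]
ee_rot: [0.005, -0.001, 1.0, -0.003]
contact_force: [1.2, -0.6, -0.7]
width: -0.0001
gripper_force: 0.0
```

The fingers closed to zero, so the grasp missed. I'll look.

Run:
```python
from h import *
d=grab("wrist","w3");e=grab("side","s3")
for n,d in(("w",d),("s",e)):
  for nm,lo,hi,z in[("red",(0,200,90),(5,255,255),.043),("yel",(22,180,100),(32,255,255),.043)]:
    for c in blobs(d,lo,hi)[:2]: print(n,nm,c.mean(0).round(),rect(d,c,z))
a=cv2.hconcat([d0["img"][:,:,::-1] for d0 in(dict(np.load("pics/w3.npz")),e)]);cv2.imwrite("pics/c3.png",cv2.resize(a,(800,300)))
```

```text
w red [288. 191.] (array([ 550.4, -243.1]), array([17.9, 44.5]), 89.7)
w yel [381. 185.] (array([ 545.7, -177.2]), array([27.6, 44.1]), 83.6)
s red [280. 361.] (array([ 551. , -253.2]), array([37.8, 41.7]), 89.3)
s yel [260. 317.] (array([ 545.6, -185.2]), array([43.9, 39.4]), 82.9)
```

View pics/c3.png

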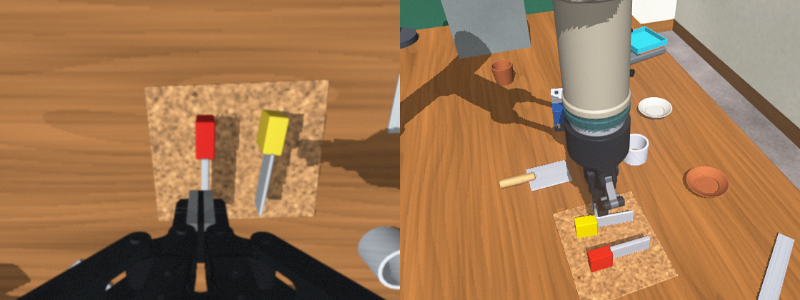

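Run:
```python
from h import *
print(manip.get_state()); P=pose()
w=dict(np.load("pics/w3.npz"));s=dict(np.load("pics/s3.npz"))
print(w["camera_matrix"],w["hand_eye"])
for t in([0,0,.022],[0,0,0],[.011,0,.022],[-.011,0,.022]):
  X=P[:3,:3]@t+P[:3,3];print(t,X.round(3),proj(w,X).round(),proj(s,X).round())
a=cv2.resize(s["img"][230:310,220:320],(500,400),interpolation=cv2.INTER_CUBIC)
b=cv2.resize(w["img"][220:340,240:340],(300,400))
cv2.imwrite("pics/c4.png",cv2.hconcat([a,b])[:,:,::-1])
```

```text
{'clock': 4.9333, 'qpos': array([-5.32540598e-01,  3.70518474e-01,  1.56165623e+00,  1.26382135e-04,
        1.20648655e+00, -2.10454755e+00]), 'qd': array([ 1.77671415e-04,  3.23668035e-02,  5.20064274e-02,  5.49664261e-05,
       -8.63256442e-05, -1.78782700e-03]), 'effort': array([ 2.02603190e-02, -4.74012780e+01, -2.42497301e+01,  3.15897887e-03,
       -8.22146237e-02, -3.56188210e-06]), 'position': array([ 0.5535963 , -0.24564709,  0.14468545]), 'ee_rot': array([ 1.29230429e-03, -5.82883840e-04,  9.99998754e-01, -6.94057108e-04]), 'contact_force': array([ 0.08677403,  0.44599454, -0.22286158]), 'moment': array([-0.02133675,  0.04042446, -0.01270872]), 'gripper_force': 0.0, 'width': 0.00020020487647735095}
[[375.39515968   0.         280.66199445]
 [  0.         375.39515968 210.57543184]
 [  0.           0.           1.        ]] [[-9.10496143e-04 -9.49425234e-01 -3.13991872e-01  7.92642091e-02]
 [ 9.99998305e-01 -1.36697669e-03  1.23362291e-03 -4.25678189e-04]
 [-1.60045229e-03 -3.13990217e-01  9.49424869e-01 -1.51966050e-01]
 [ 0.00000000e+00  0.00000000e+00  0.00000000e+00  1.00000000e+00]]
[0, 0, 0.022] [ 0.554 -0.246  0.123] [[284. 242.]] [[280. 316.]]
[0, 0, 0] [ 0.554 -0.246  0.145] [[285. 261.]] [[279. 304.]]
[0.011, 0, 0.022] [ 0.543 -0.246  0.123] [[285. 222.]] [[270. 319.]]
[-0.011, 0, 0.022] [ 0.565 -0.246  0.123] [[284. 261.]] [[289. 313.]]
```

View pics/c4.png

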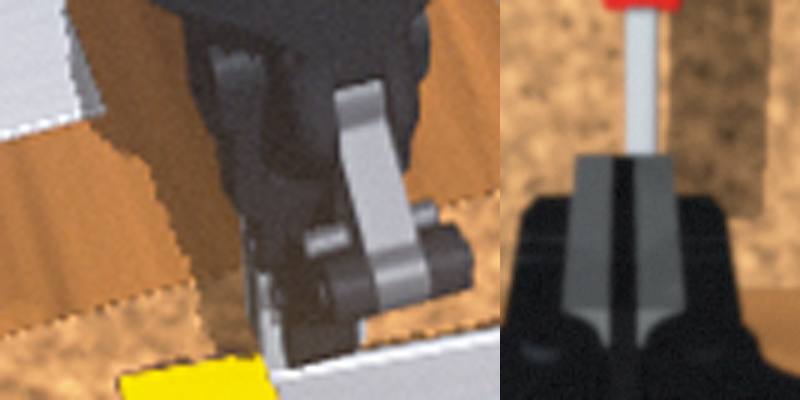

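Run:
```python
from h import *
w=grab("wrist","w5");P=pose();s=grab("side","s5");P=pose();t=grab("top","t5")
print(P.round(4))
# two-view midpoint from (wrist tip-edge px) and (side tip px): recompute visible tip with edges
def line(d,uv):
  v=d["T"][:3,:3]@np.linalg.inv(d["camera_matrix"])@np.array([*uv,1]);return d["T"][:3,3],v/np.linalg.norm(v)
for su in((282,302),(277,303),(290,300)):
  a,u=line(w,(282,266));b,v=line(s,su)
  k=np.linalg.lstsq(np.c_[u,-v],b-a,rcond=None)[0];p,q=a+k[0]*u,b+k[1]*v
  print(su,((p+q)/2).round(4),"miss",np.linalg.norm(p-q).round(4),"tool",(P[:3,:3].T@((p+q)/2-P[:3,3])).round(4))
cv2.imwrite("pics/c5.png",cv2.hconcat([cv2.resize(s["img"][180:340,200:360],(400,400),interpolation=cv2.INTER_CUBIC),cv2.resize(w["img"][140:340,200:400],(400,400),interpolation=cv2.INTER_CUBIC)])[:,:,::-1])
```

```text
[[-1.     -0.0012 -0.0019  0.5521]
 [-0.0012  1.      0.0013 -0.2447]
 [ 0.0019  0.0013 -1.      0.1423]
 [ 0.      0.      0.      1.    ]]
(282, 302) [ 0.5551 -0.2443  0.1419] miss 0.0055 tool [-0.003   0.0004  0.0003]
(277, 303) [ 0.5509 -0.2451  0.1456] miss 0.0012 tool [ 0.0012 -0.0003 -0.0034]
(290, 300) [ 0.5616 -0.2431  0.1367] miss 0.0129 tool [-0.0096  0.0016  0.0056]
```

View pics/c5.png

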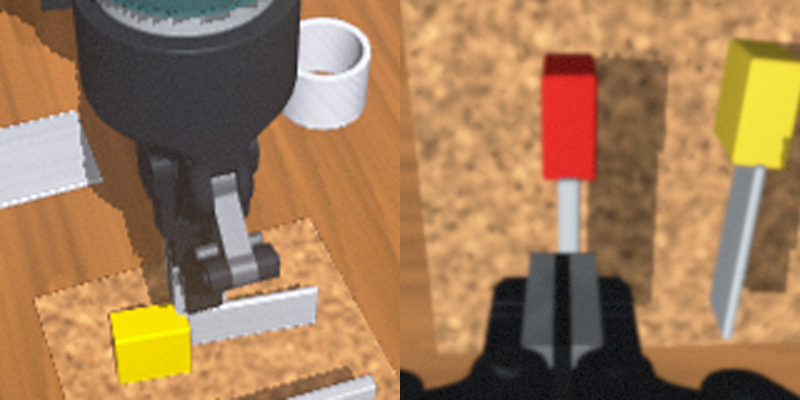

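Side crop: the shut fingertips are at about (282,302). The wrist crop puts them at (282,266), just ahead of the red handle at (284,197). Intersecting the two rays puts the tips at the reported TCP, not 22 mm ahead of it. The fingers therefore closed above the handle and nothing was moved. I'll retry about 20 mm deeper, watching the force.

```bash
python3 steer.py '{"x":[0,0,0,0,0],"y":[0.001,0,0,0,0],"z":[0,0.03,0.03,0.03,0.015],"turn":[0,0,0,0,0]}' 0.045
python3 steer.py '{"x":[0,0,0,0,0],"y":[0,0,0,0,0],"z":[0.005,0.005,0,0,0],"turn":[0,0,0,0,0]}'
```

```text
clock: 5.5
position: [0.5501, -0.2426, 0.0339]
ee_rot: [-0.003, -0.001, 1.0, 0.002]
contact_force: [-1.1, 0.2, 0.1]
width: 0.0446
gripper_force: 0.0
clock: 5.92
position: [0.5539, -0.2448, 0.0297]
ee_rot: [0.001, -0.001, 1.0, -0.001]
contact_force: [-0.2, -0.4, -0.4]
width: 0.0449
gripper_force: 0.0
```

```bash
python3 steer.py '{"x":[0,0,0,0,0],"y":[0.001,0,0,0,0],"z":[0.008,0.008,0,0,0],"turn":[0,0,0,0,0]}'
python3 steer.py '{"x":[0,0,0,0,0],"y":[0,0,0,0,0],"z":[0,0,0,0,0],"turn":[0,0,0,0,0]}' 0.0 60
```

```text
clock: 6.33
position: [0.5529, -0.2432, 0.0123]
ee_rot: [-0.0, -0.001, 1.0, 0.0]
contact_force: [0.2, 0.4, 0.1]
width: 0.0452
gripper_force: 0.0
clock: 6.75
position: [0.5533, -0.2434, 0.0129]
ee_rot: [0.0, -0.001, 1.0, -0.0]
contact_force: [-0.6, -0.9, 3.1]
width: 0.0185
gripper_force: 60.0
```

Gripped: 18.5 mm opening at 60 N. Now lift, carry and turn over the mould.

```bash
python3 steer.py '{"x":[0,0,0,0,0],"y":[0,0,0,0,0],"z":[-0.02,-0.025,-0.025,-0.025,-0.015],"turn":[0,0,0,0,0]}'
python3 steer.py '{"x":[0,0,0,0,0],"y":[0.03,0.035,0.035,0.035,0.035],"z":[0,0,0,0,0],"turn":[0,0,0,0,0]}' >/dev/null
python3 steer.py '{"x":[0.004,0.004,0.004,0.004,0.004],"y":[0.035,0.035,0.035,0.035,0.035],"z":[0,0,0,0,0],"turn":[0,0,0,0,0]}' >/dev/null
python3 steer.py '{"x":[0,0,0,0,0],"y":[0.035,0.035,0.03,0,0],"z":[0,0,0,0,0],"turn":[0,0,0,0.08,0.074]}'
python3 steer.py '{"x":[0,0,0,0,0],"y":[0,0,0,0,0],"z":[0,0,0,0,0],"turn":[0,0,0,0,0]}'
python3 - <<'E'
from h import *
P=pose();d=grab("wrist","w6");t=grab("top","t6")
T=np.array([.5316,.2081,.0105]);print(P.round(4),(P[:3,:3].T@(T-P[:3,3])).round(4))
print([(c.mean(0),rect(d,c,P[2,3]+.03)) for c in blobs(d,(0,200,90),(5,255,255))[:1]])
cv2.imwrite("pics/c6.png",cv2.hconcat([cv2.resize(t["img"][160:280,90:230],(400,343)),cv2.resize(d["img"],(457,343))])[:,:800,::-1])
E
```

```text
clock: 7.17
position: [0.5534, -0.2435, 0.1243]
ee_rot: [0.001, -0.001, 1.0, -0.0]
contact_force: [0.7, -1.1, -2.9]
width: 0.019
gripper_force: 59.3
clock: 8.42
position: [0.5313, 0.2037, 0.1215]
ee_rot: [-0.001, 0.076, 0.997, -0.0]
contact_force: [0.8, -0.5, -2.9]
width: 0.0187
gripper_force: 59.8
clock: 8.83
position: [0.5324, 0.2013, 0.1224]
ee_rot: [-0.0, 0.076, 0.997, 0.0]
contact_force: [-1.1, -0.3, -2.7]
width: 0.0188
gripper_force: 59.8
[[-9.883e-01  1.524e-01 -2.000e-04  5.324e-01]
 [ 1.524e-01  9.883e-01  0.000e+00  2.013e-01]
 [ 2.000e-04  0.000e+00 -1.000e+00  1.224e-01]
 [ 0.000e+00  0.000e+00  0.000e+00  1.000e+00]] [0.0018 0.0066 0.1119]
[(array([280.84457478, 291.5659824 ]), (array([526.1, 202.1]), array([19.8, 52.3]), 81.1))]
```

View pics/c6.png

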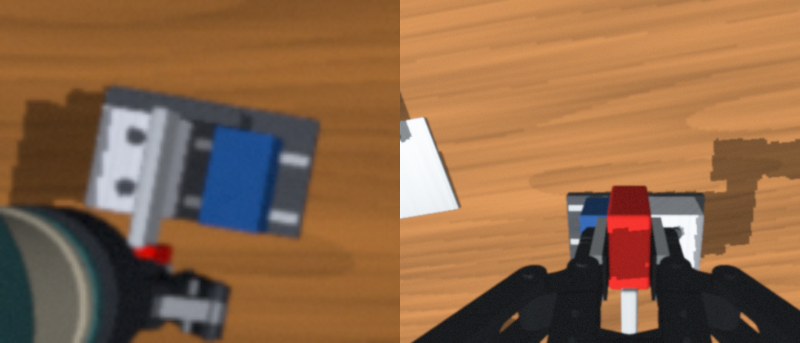

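The tenth of ten pictures is still in hand. This one shows the blade held level and parallel to the channel, above the white half's edge as expected from the 6.6 mm offset still to make. Shift, then lower.

```bash
python3 steer.py '{"x":[0.002,0,0,0,0],"y":[0.0066,0,0,0,0],"z":[0,0.02,0.02,0,0],"turn":[0,0,0,0,0]}'
python3 steer.py '{"x":[0,0,0,0,0],"y":[0,0,0,0,0],"z":[0.012,0,0,0,0],"turn":[0,0,0,0,0]}'
python3 - <<'E'
from h import *
P=pose();o=np.array([.5951,.2069,0]);a=-.154;x=np.array([np.cos(a),np.sin(a),0]);y=np.array([-np.sin(a),np.cos(a),0])
print("mould xy",(P[:3,3]-o)@x,(P[:3,3]-o)@y,P[2,3])
E
```

```text
clock: 9.35
position: [0.5304, 0.2087, 0.0817]
ee_rot: [-0.001, 0.076, 0.997, -0.0]
contact_force: [-0.5, 0.2, -2.7]
width: 0.0187
gripper_force: 59.7
clock: 9.77
position: [0.5321, 0.2088, 0.0716]
ee_rot: [0.001, 0.076, 0.997, 0.0]
contact_force: [-0.4, -0.4, -3.1]
width: 0.0187
gripper_force: 59.8
mould xy -0.06251124591983985 -0.007808074909829893 0.07155442793577302
```

```bash
python3 steer.py '{"x":[0.002,0,0,0,0],"y":[-0.001,0,0,0,0],"z":[0.01,0.012,0.012,0,0],"turn":[0,0,0,0,0]}'
python3 steer.py '{"x":[0,0,0,0,0],"y":[0,0,0,0,0],"z":[0.01,0.01,0,0,0],"turn":[0,0,0,0,0]}'
python3 steer.py '{"x":[0,0,0,0,0],"y":[0,0,0,0,0],"z":[0.004,0.002,0,0,0],"turn":[0,0,0,0,0]}'
```

```text
clock: 10.18
position: [0.5285, 0.2076, 0.0358]
ee_rot: [-0.001, 0.076, 0.997, -0.0]
contact_force: [0.3, -1.0, -2.6]
width: 0.0185
gripper_force: 59.7
clock: 10.6
position: [0.5294, 0.2079, 0.0164]
ee_rot: [0.0, 0.076, 0.997, 0.0]
contact_force: [0.7, -0.1, -2.6]
width: 0.0187
gripper_force: 59.8
clock: 11.02
position: [0.5294, 0.2079, 0.0105]
ee_rot: [0.0, 0.076, 0.997, 0.0]
contact_force: [-0.2, 0.2, -2.7]
width: 0.0186
gripper_force: 59.8
```

```bash
python3 steer.py '{"x":[-0.001,-0.001,0,0],"y":[0,0,0,0],"z":[0,0,0,0],"turn":[0,0,0,0]}' | grep -E 'pos|contact'
python3 steer.py '{"x":[-0.001,0,0],"y":[0,0,0],"z":[0,0,0],"turn":[0,0,0]}' | grep -E 'pos|contact'
python3 steer.py '{"x":[-0.001,0,0],"y":[0,0,0],"z":[0,0,0],"turn":[0,0,0]}' | grep -E 'pos|contact'
```

```text
position: [0.5315, 0.2076, 0.0106]
contact_force: [-1.1, 0.1, -2.5]
position: [0.5323, 0.2074, 0.0105]
contact_force: [-0.3, -1.1, -3.3]
position: [0.5333, 0.2073, 0.0105]
contact_force: [-0.2, -0.1, -2.8]
```

```bash
python3 steer.py '{"x":[-0.001,0,0],"y":[0,0,0],"z":[0,0,0],"turn":[0,0,0]}' | grep -E 'pos|contact'
python3 steer.py '{"x":[-0.001,0,0],"y":[0,0,0],"z":[0,0,0],"turn":[0,0,0]}' | grep -E 'pos|contact'
```

```text
position: [0.5334, 0.2071, 0.0103]
contact_force: [-1.8, 0.9, -2.5]
position: [0.5334, 0.2071, 0.0103]
contact_force: [-4.0, 2.5, -0.5]
```

Tip is at the stop. Ease off, release, retreat upward.

```bash
python3 steer.py '{"x":[0.001,0,0,0,0],"y":[0,0,0,0,0],"z":[0.0003,0,0,0,0],"turn":[0,0,0,0,0]}' 0.04 
python3 steer.py '{"x":[0,0,0,0,0],"y":[0,0,0,0,0],"z":[0,-0.005,-0.025,-0.03,-0.03],"turn":[0,0,0,0,0]}' 
python3 steer.py '{"x":[0,0,0,0],"y":[0,0,0,0],"z":[-0.01,0,0,0],"turn":[0,0,0,0]}'
python3 - <<'E'
from h import *
P=pose();o=np.array([.5951,.2069,0]);a=-.154;x=np.array([np.cos(a),np.sin(a),0]);y=np.array([-np.sin(a),np.cos(a),0])
t=grab("top","t7");w=grab("wrist","w7")
for n,d in(("t",t),("w",w)):
  for nm,lo,hi,z in[("red",(0,200,130),(5,255,255),.04),("blue",(105,150,60),(125,255,255),.05)]:
    for c in blobs(d,lo,hi)[:1]:
      r=rect(d,c,z);q=np.r_[r[0]/1000,0]-o;print(n,nm,r,"mould",q@x,q@y)
F=o-.09*y;F[2]=.03;F1=o-.035*y;print("delta",(P[:3,:3].T@(F-P[:3,3])).round(4),P[:3,3])
E
```

```text
clock: 12.77
position: [0.5351, 0.2071, 0.0105]
ee_rot: [0.001, 0.076, 0.997, 0.0]
contact_force: [-0.3, 1.1, -0.6]
width: 0.0399
gripper_force: 0.0
clock: 13.18
position: [0.5337, 0.2069, 0.1009]
ee_rot: [-0.001, 0.076, 0.997, -0.0]
contact_force: [0.5, 1.0, -1.0]
width: 0.0401
gripper_force: 0.0
clock: 13.52
position: [0.533, 0.2068, 0.1088]
ee_rot: [-0.001, 0.076, 0.997, -0.0]
contact_force: [0.3, -0.2, -0.4]
width: 0.0403
gripper_force: 0.0
t red (array([545., 203.]), array([23. , 15.2]), 84.3) mould -0.048908858541921486 -0.0115387848635073
t blue (array([589.2, 166.3]), array([40. , 57.3]), 81.2) mould 0.00039753967647261895 -0.041024528787124766
w red (array([531.9, 207.6]), array([18.5, 42.2]), 80.5) mould -0.06255942875193378 -0.0090026592866622
w blue (array([581.2, 172.4]), array([31. , 74.4]), 79.9) mould -0.008443474923747469 -0.03622385583026806
delta [-0.0614 -0.0803  0.0787] [0.53301634 0.20675054 0.10877995]
```

The blade is standing at mould (-62,-9) mm, and its tip reached the stop. Next: close the fingers and go to the pushing side.

```bash
python3 steer.py '{"x":[-0.016,-0.016,-0.016,-0.0134,0],"y":[-0.02,-0.02,-0.02,-0.02,0],"z":[0,0,0,0,0],"turn":[0,0,0,0,0]}' 0.0 40 >/dev/null
python3 steer.py '{"x":[0,0,0,0,0],"y":[0,0,0,0,0],"z":[0.025,0.025,0.02,0,0],"turn":[0,0,0,0,0]}' 
python3 steer.py '{"x":[0,0,0,0],"y":[0,0,0,0],"z":[0.006,0,0,0],"turn":[0,0,0,0]}'
cat > st.py <<'E'
from h import *
s=manip.get_state();p=s["position"];f=s["contact_force"];o=np.array([.5951,.2069,0]);a=-.154;x=np.array([np.cos(a),np.sin(a),0]);y=np.array([-np.sin(a),np.cos(a),0])
print("t %.2f mould x,y,z mm"%s["clock"],((p-o)@np.c_[x,y,[0,0,1]]*1000).round(1),"F",(f@np.c_[x,y,[0,0,1]]).round(1),"w",round(s["width"],4))
E
python3 st.py
```

```text
clock: 14.45
position: [0.581, 0.1189, 0.0384]
ee_rot: [-0.002, 0.076, 0.997, -0.0]
contact_force: [0.0, 0.6, 0.8]
width: -0.0003
gripper_force: 0.0
clock: 14.78
position: [0.5834, 0.1189, 0.0351]
ee_rot: [0.001, 0.076, 0.997, 0.0]
contact_force: [-0.5, 1.1, 0.1]
width: -0.0
gripper_force: 0.0
t 14.78 mould x,y,z mm [  1.9 -88.8  35.1] F [-0.6  1.   0.1] w -0.0
```

```bash
python3 steer.py '{"x":[0,0,0,0,0],"y":[0,0,0.004,0.004,0.004],"z":[0.004,0.004,0,0,0],"turn":[0,0,0,0,0]}' >/dev/null; python3 st.py
python3 steer.py '{"x":[0,0,0,0],"y":[0.002,0.002,0.002,0],"z":[0,0,0,0],"turn":[0,0,0,0]}' >/dev/null; python3 st.py
python3 steer.py '{"x":[0,0,0,0],"y":[0.002,0.002,0,0],"z":[0,0,0,0],"turn":[0,0,0,0]}' >/dev/null; python3 st.py
```

```text
t 15.20 mould x,y,z mm [  1.3 -76.6  26.1] F [-0.1 -0.1 -0.1] w -0.0002
t 15.53 mould x,y,z mm [  1.4 -70.5  26.2] F [-0.5  0.3 -0.4] w -0.0
t 15.87 mould x,y,z mm [  1.3 -68.   26.2] F [ 0.1 -5.1  1.2] w -0.0001
```

```bash
python3 steer.py '{"x":[0,0,0],"y":[0.002,0.002,0],"z":[0,0,0],"turn":[0,0,0]}' >/dev/null; python3 st.py
python3 steer.py '{"x":[0,0,0],"y":[0.002,0.001,0],"z":[0,0,0],"turn":[0,0,0]}' >/dev/null; python3 st.py
python3 steer.py '{"x":[0,0,0],"y":[0.001,0.001,0],"z":[0,0,0],"turn":[0,0,0]}' >/dev/null; python3 st.py
```

```text
t 16.12 mould x,y,z mm [  1.3 -63.6  26.2] F [-0.2 -3.4  1.8] w 0.0002
t 16.37 mould x,y,z mm [  1.3 -60.7  26.2] F [ 0.  -4.5  1.5] w 0.0002
t 16.62 mould x,y,z mm [  1.3 -59.3  26.2] F [ 0.2 -6.8  1.6] w 0.0
```

```bash
python3 - <<'E'
from h import *
t=grab("top","t8")
for c in blobs(t,(105,150,60),(125,255,255))[:1]: print(rect(t,c,.05))
E
python3 steer.py '{"x":[0,0,0],"y":[0.001,0,0],"z":[0,0,0],"turn":[0,0,0]}' >/dev/null; python3 st.py
python3 steer.py '{"x":[0,0,0],"y":[0.001,0,0],"z":[0,0,0],"turn":[0,0,0]}' >/dev/null; python3 st.py
python3 steer.py '{"x":[0,0,0],"y":[0.0005,0,0],"z":[0,0,0],"turn":[0,0,0]}' >/dev/null; python3 st.py
```

```text
t 16.92 mould x,y,z mm [  1.3 -58.7  26.2] F [-0.2 -7.6  1.4] w 0.0002
t 17.17 mould x,y,z mm [  1.3 -57.7  26.2] F [ 1.2 -9.1  2. ] w 0.0001
t 17.42 mould x,y,z mm [  1.3 -57.3  26.2] F [ 0.1 -8.1  2.2] w 0.0001
```

```bash
for k in 1; do
python3 steer.py '{"x":[0,0,0],"y":[0.0005,0,0],"z":[0,0,0],"turn":[0,0,0]}' >/dev/null; python3 st.py
python3 steer.py '{"x":[0,0,0],"y":[0.0005,0,0],"z":[0,0,0],"turn":[0,0,0]}' >/dev/null; python3 st.py
python3 steer.py '{"x":[0,0,0],"y":[0.0005,0,0],"z":[0,0,0],"turn":[0,0,0]}' >/dev/null; python3 st.py; done
```

```text
t 17.67 mould x,y,z mm [  1.3 -56.7  26.2] F [ 0.6 -7.6  2.1] w 0.0001
t 17.92 mould x,y,z mm [  1.2 -56.2  26.2] F [ 0.9 -7.8  1.9] w -0.0002
t 18.17 mould x,y,z mm [  1.3 -55.9  26.2] F [ 1.2 -8.1  1.5] w -0.0001
```

```bash
python3 steer.py '{"x":[0,0,0],"y":[0.0005,0,0],"z":[0,0,0],"turn":[0,0,0]}' >/dev/null; python3 st.py
python3 steer.py '{"x":[0,0,0],"y":[0.0005,0,0],"z":[0,0,0],"turn":[0,0,0]}' >/dev/null; python3 st.py
python3 steer.py '{"x":[0,0,0],"y":[0.0005,0,0],"z":[0,0,0],"turn":[0,0,0]}' >/dev/null; python3 st.py
```

```text
t 18.42 mould x,y,z mm [  1.3 -55.9  26.2] F [ 0.3 -8.4  1.5] w 0.0002
t 18.67 mould x,y,z mm [  1.3 -55.8  26.2] F [  0.9 -11.5   2.3] w 0.0001
t 18.92 mould x,y,z mm [  1.3 -55.8  26.2] F [  1.  -11.1   2.2] w -0.0001
```

Motion has stalled at -55.8 and the force is rising: that's the nip. A touch more to confirm.

```bash
python3 steer.py '{"x":[0,0,0],"y":[0.0005,0,0],"z":[0,0,0],"turn":[0,0,0]}' >/dev/null; python3 st.py
python3 steer.py '{"x":[0,0,0],"y":[0.0005,0,0],"z":[0,0,0],"turn":[0,0,0]}' >/dev/null; python3 st.py
```

```text
t 19.17 mould x,y,z mm [  1.2 -55.8  26.2] F [  1.3 -12.2   3.6] w -0.0004
t 19.42 mould x,y,z mm [  1.2 -55.8  26.2] F [  2.1 -14.4   2.9] w -0.0001
```

Nipped at about 14 N of push, roughly 9 N of it on the blade. Retreat and look at it from above.

```bash
python3 steer.py '{"x":[0,0,0,0,0],"y":[-0.008,-0.015,0,0,0],"z":[0,0,-0.03,-0.03,-0.03],"turn":[0,0,0,0,0]}' 0.04 >/dev/null
python3 steer.py '{"x":[0.016,0.016,0.016,0.013,0],"y":[0.018,0.018,0.018,0.018,0],"z":[0,0,0,0,0],"turn":[0,0,0,0,0]}' >/dev/null
python3 steer.py '{"x":[0,0,0],"y":[0,0,0],"z":[0,0,0],"turn":[0,0,0]}' >/dev/null; python3 st.py
python3 - <<'E'
from h import *
P=pose();o=np.array([.5951,.2069,0]);a=-.154;x=np.array([np.cos(a),np.sin(a),0]);y=np.array([-np.sin(a),np.cos(a),0])
w=grab("wrist","w9");t=grab("top","t9")
for n,d in(("w",w),("t",t)):
 for nm,lo,hi,z in[("red",(0,200,130),(5,255,255),.04),("blue",(105,150,60),(125,255,255),.05),("white",(0,0,200),(180,45,255),.05)]:
    for c in blobs(d,lo,hi,200)[:2]:
      r=rect(d,c,z);q=np.r_[r[0]/1000,0]-o;print(n,nm,r,"mould",(q@x).round(4),(q@y).round(4))
cv2.imwrite("pics/c9.png",cv2.hconcat([cv2.resize(t["img"][170:270,100:220],(400,333),interpolation=cv2.INTER_CUBIC),cv2.resize(w["img"][150:350,180:380],(333,333),interpolation=cv2.INTER_CUBIC)])[:,:,::-1])
E
```

```text
t 20.50 mould x,y,z mm [-59.2  -3.  116.1] F [-0.1 -0.6  0.3] w 0.0398
w red (array([534. , 213.4]), array([18.7, 40.6]), 80.4) mould -0.0614 -0.0029
w blue (array([583.5, 183.9]), array([33. , 73.7]), 82.0) mould -0.0079 -0.0245
w white (array([505.5,  60. ]), array([30.3, 80.2]), 67.9) mould -0.066 -0.1589
w white (array([590.9, 226.8]), array([51.5, 73.6]), 80.9) mould -0.0072 0.019
t blue (array([591.1, 178.8]), array([39.7, 57.3]), 81.5) mould 0.0004 -0.0284
t white (array([812.3, 140.7]), array([65.7, 58.5]), 40.7) mould 0.2248 -0.0321
t white (array([598.1, 229.1]), array([42.4, 57.2]), 80.8) mould -0.0004 0.0224
```

View pics/c9.png

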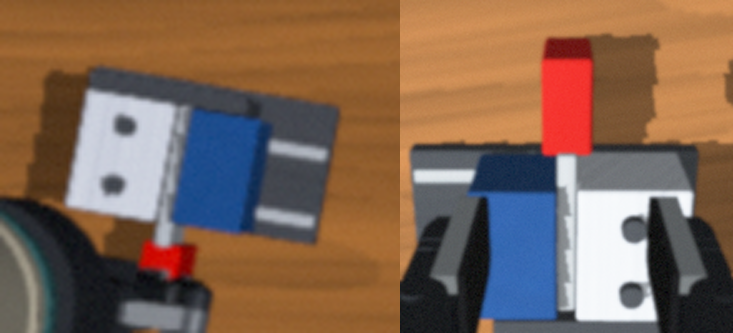

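The crops show the blade nipped between the blue and white halves; by the slide's travel in the top view the gap is about 8 mm. The red handle is clear in front, at right-crop (567,105). Now re-grasp and draw straight out.

```bash
python3 steer.py '{"x":[0.001,0,0,0,0],"y":[-0.0005,0,0,0,0],"z":[0.025,0.03,0.03,0.014,0],"turn":[0,0,0,0,0]}' >/dev/null; python3 st.py
python3 steer.py '{"x":[0,0,0],"y":[0,0,0],"z":[0.006,0,0],"turn":[0,0,0]}' >/dev/null; python3 st.py
```

```text
t 21.02 mould x,y,z mm [-63.1  -5.   13.6] F [-0.8 -1.4 -1.3] w 0.0405
t 21.27 mould x,y,z mm [-59.7  -2.9  12.2] F [ 0.9  0.4 -0.1] w 0.0399
```

```bash
python3 steer.py '{"x":[0,0,0],"y":[-0.0008,0,0],"z":[0.001,0,0],"turn":[0,0,0]}' >/dev/null; python3 st.py
python3 steer.py '{"x":[0,0,0,0,0],"y":[0,0,0,0,0],"z":[0,0,0,0,0],"turn":[0,0,0,0,0]}' 0.0 40; python3 st.py
```

```text
t 21.52 mould x,y,z mm [-60.3  -3.7  11. ] F [-0.3 -1.   0.7] w 0.0398
clock: 21.93
position: [0.5346, 0.2127, 0.0108]
ee_rot: [0.0, 0.076, 0.997, 0.0]
contact_force: [-1.2, 1.2, 5.1]
width: 0.0189
gripper_force: 40.6
t 21.93 mould x,y,z mm [-60.7  -3.5  10.8] F [-1.4  1.   5.1] w 0.0189
```

```bash
python3 steer.py '{"x":[0,0.004,0.006,0],"y":[0,0,0,0],"z":[-0.0008,0,0,0],"turn":[0,0,0,0]}' >/dev/null; python3 st.py
python3 steer.py '{"x":[0.008,0.008,0.008,0.008,0],"y":[0,0,0,0,0],"z":[0,0,0,0,0],"turn":[0,0,0,0,0]}' >/dev/null; python3 st.py
python3 steer.py '{"x":[0.012,0.012,0.012,0.012,0],"y":[0,0,0,0,0],"z":[0,0,0,0,0],"turn":[0,0,0,0,0]}' >/dev/null; python3 st.py
python3 - <<'E'
from h import *
o=np.array([.5951,.2069,0]);a=-.154;x=np.array([np.cos(a),np.sin(a),0]);y=np.array([-np.sin(a),np.cos(a),0])
d=grab("top","t10")
for nm,lo,hi,z in[("blue",(105,150,60),(125,255,255),.05),("white",(0,0,200),(180,45,255),.05)]:
    for c in blobs(d,lo,hi,200)[:2]:
      r=rect(d,c,z);q=np.r_[r[0]/1000,0]-o;print(nm,r,"mould",(q@x).round(4),(q@y).round(4))
E
```

```text
t 22.27 mould x,y,z mm [-71.5  -3.7  10.8] F [ 1.2  2.3 -2.6] w 0.0194
t 22.68 mould x,y,z mm [-105.9   -4.1   10.8] F [-3.   4.6 -1.9] w 0.0191
t 23.10 mould x,y,z mm [-154.9   -5.1   10.9] F [ 0.2 -0.8 -3.3] w 0.0194
blue (array([591.1, 179.2]), array([40.2, 57.3]), 81.3) mould 0.0003 -0.028
white (array([811.1, 141. ]), array([65.4, 58.9]), 44.0) mould 0.2236 -0.032
white (array([598. , 229.1]), array([42.4, 57.5]), 80.7) mould -0.0005 0.0224
```

Gap still reads about 8 mm and the blade is clear. Lift, turn back and carry to the original spot on the mat.

```bash
python3 steer.py '{"x":[0,0,0,0,0],"y":[0,0,0,0,0],"z":[-0.025,-0.03,-0.03,-0.025,0],"turn":[0,0,0,-0.08,-0.074]}'
python3 steer.py '{"x":[-0.01,-0.01,-0.01,-0.01,-0.01],"y":[-0.03,-0.035,-0.035,-0.035,-0.035],"z":[0,0,0,0,0],"turn":[0,0,0,0,0]}' >/dev/null
python3 steer.py '{"x":[-0.01,-0.01,-0.01,-0.01,-0.01],"y":[-0.035,-0.035,-0.035,-0.035,-0.035],"z":[0,0,0,0,0],"turn":[0,0,0,0,0]}' >/dev/null
python3 steer.py '{"x":[-0.008,0,0,0,0],"y":[-0.035,-0.035,-0.02,0,0],"z":[0,0,0,0,0],"turn":[0,0,0,0,0]}'
```

```text
clock: 23.57
position: [0.449, 0.2271, 0.1259]
ee_rot: [0.005, -0.002, 1.0, 0.002]
contact_force: [1.7, 1.9, -2.5]
width: 0.019
gripper_force: 40.1
clock: 24.82
position: [0.5534, -0.21, 0.1201]
ee_rot: [-0.001, 0.001, 1.0, 0.001]
contact_force: [-0.1, 0.1, -2.6]
width: 0.0193
gripper_force: 40.3
```

```bash
python3 steer.py '{"x":[0,0,0,0,0],"y":[-0.033,0,0,0,0],"z":[0,0,0.03,0.03,0.02],"turn":[0,0,0,0,0]}'>/dev/null
python3 steer.py '{"x":[0,0,0,0,0],"y":[0,0,0,0,0],"z":[0.012,0.008,0,0,0],"turn":[0,0,0,0,0]}'
python3 steer.py '{"x":[0,0,0,0],"y":[0,0,0,0],"z":[0.003,0,0,0],"turn":[0,0,0,0]}'
```

```text
clock: 25.65
position: [0.555, -0.2419, 0.022]
ee_rot: [0.001, -0.001, 1.0, -0.0]
contact_force: [-0.8, -0.6, -2.3]
width: 0.0187
gripper_force: 40.6
clock: 25.98
position: [0.5542, -0.2419, 0.0183]
ee_rot: [0.0, -0.001, 1.0, -0.0]
contact_force: [0.4, -0.3, -1.9]
width: 0.0195
gripper_force: 40.6
```

```bash
python3 steer.py '{"x":[0,0,0],"y":[0,0,0],"z":[0.003,0,0],"turn":[0,0,0]}' | grep -E 'pos|con'
python3 steer.py '{"x":[0,0,0],"y":[0,0,0],"z":[0.001,0,0],"turn":[0,0,0]}'| grep -E 'pos|con'
python3 steer.py '{"x":[0,0,0],"y":[0,0,0],"z":[0.001,0,0],"turn":[0,0,0]}'| grep -E 'pos|con'
```

```text
position: [0.5538, -0.2417, 0.0147]
contact_force: [-0.3, 1.1, -3.6]
position: [0.554, -0.2418, 0.0139]
contact_force: [-0.4, -0.5, -2.2]
position: [0.5541, -0.2418, 0.0138]
contact_force: [-2.1, -0.4, 4.5]
```

Contact with the mat. Release, retreat and verify.

```bash
python3 steer.py '{"x":[0,0,0,0,0],"y":[0,0,0,0,0],"z":[0,0,0,0,0],"turn":[0,0,0,0,0]}' 0.042 
python3 steer.py '{"x":[0,0,0,0,0],"y":[0,0,0,0,0],"z":[-0.005,-0.02,-0.03,-0.03,-0.03],"turn":[0,0,0,0,0]}' >/dev/null
python3 steer.py '{"x":[0.02,0.02,0,0,0],"y":[0,0,0,0,0],"z":[0,0,0,0,0],"turn":[0,0,0,0,0]}'
python3 - <<'E'
from h import *
w=grab("wrist","w11");s=grab("side","s11");s0=dict(np.load("pics/side0.npz"))
for n,d in(("w",w),("s0",s0),("s",s)):
  for nm,lo,hi,z in[("red",(0,200,90),(5,255,255),.043),("yel",(22,180,100),(32,255,255),.043),("steel",(0,0,140),(180,60,255),.046),("blue",(105,150,60),(125,255,255),.05)]:
    for c in blobs(d,lo,hi,120)[:4]: print(n,nm,c.mean(0).round(),rect(d,c,z))
E
```

```text
clock: 27.15
position: [0.5541, -0.2419, 0.0128]
ee_rot: [0.0, -0.001, 1.0, 0.0]
contact_force: [-0.4, -0.6, 0.3]
width: 0.0417
gripper_force: 0.0
clock: 27.98
position: [0.5146, -0.2421, 0.1283]
ee_rot: [0.001, -0.0, 1.0, -0.0]
contact_force: [-0.1, -0.6, 0.0]
width: 0.042
gripper_force: 0.0
w red [281. 256.] (array([ 547.9, -242.1]), array([50.5, 18.2]), 0.6)
w yel [375. 249.] (array([ 542.5, -177.3]), array([27.9, 50. ]), 84.8)
w steel [281. 332.] (array([ 608.2, -242.3]), array([72.2,  8.1]), 0.3)
w steel [540. 391.] (array([663.3, -36.1]), array([57.9, 12.5]), 48.9)
w steel [557. 168.] (array([484.7, -68.3]), array([27.7,  5. ]), 13.2)
s0 red [280. 361.] (array([ 550.8, -253.1]), array([37.6, 42.4]), 89.9)
s0 yel [260. 316.] (array([ 545.5, -185.2]), array([43.9, 39.6]), 83.4)
s0 yel [283.  96.] (array([737.2, 320.8]), array([36.6, 96.2]), 55.6)
s0 steel [438.  45.] (array([1041.7,  490.9]), array([828.7, 799.5]), 50.2)
s0 steel [411. 100.] (array([931.8, 241. ]), array([208.7, 477.4]), 0.0)
s0 steel [527. 376.] (array([ 813. , -357.6]), array([136.3,  25.7]), 40.1)
s0 steel [206. 245.] (array([505.6, -44.5]), array([82.9, 62.3]), 1.2)
s0 blue [230. 157.] (array([584.7, 145.2]), array([78.5, 56.9]), 81.5)
s red [281. 360.] (array([ 551.4, -251.9]), array([38. , 41.8]), 89.3)
s yel [287.  97.] (array([743.2, 316.7]), array([36.6, 81.7]), 55.6)
s yel [270. 318.] (array([ 556. , -186.3]), array([45.4, 18.8]), 72.8)
s steel [423.  44.] (array([1042.7,  490. ]), array([828.7, 796.8]), 50.2)
s steel [225. 118.] (array([602.7, 353.8]), array([603.7, 205.4]), 77.0)
s steel [454. 140.] (array([929. , 121.5]), array([216. , 716.1]), 0.1)
s steel [108.  36.] (array([387.4, 783.2]), array([157.7, 575.3]), 19.1)
```

Red is standing upright where it started (blade 72 x 8 mm, level) and yellow has not moved. The gap is about 8 mm and the gripper is clear. Handing in.

```bash
python3 -c "
from rig import manip
print(manip.sign_off())"
```

```text
the job is handed in; nothing more can be done
None
```

I handed the job in at about 28 s of the 72 s, and the hand-in returned no verdict: the blade was nipped at about 14 N of push, the gap measured about 8 mm after the blade was drawn out, the red blade stands upright on the mat where it started, the yellow blade has not moved, and I kept clear of the ring and spatula but did not re-measure them at the end.

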